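Work a re-sprung limit switch through its stroke

TASK

The limit switch whose lever carries a roller has just been given a new spring. Press its lever at the roller all the way down to its stop, hold it there for a moment, then let go so that it springs fully back up; do not press the flat-lever switch or the plunger switch beside it.

Things in the scene. Friction and masses are not known exactly. Their poses are not given: they have to be found in the camera images.
- roller (a point): Centre of the black roller (20 mm diameter, 15 mm wide) at the free end of the roller switch's lever, which points roughly to the robot. Centre 93 mm above the bench at rest, 57 mm on the stop, almost straight below. x axis: from roller toward the hinge (level at rest); y: along the axle. The switch stands in any of three places, turned up to 0.6 rad; nothing within 110 mm tops 105 mm.
- roller_lever (a joint): Angle (rad) of the roller switch's steel lever: 0 up at rest, 0.40 down on its stop. Level hinge 90 mm from the roller, 75 mm above the bench, on a grey housing (48x42x44 mm) on a dark steel base (130x64x10 mm) fixed to the bench. Sprung: at the roller it takes 3 N to start, 8 N at the stop, and springs back to 0.
- flat_lever (a joint): Angle in rad of the lever of the second switch, to be left alone: same housing and base, but its steel lever ends in a flat square plate 34 mm wide, with no roller. 0 up at rest, 0.40 fully down.
- plunger (a joint): Travel in m of the third switch, to be left alone: same housing and base, but with an upright round steel plunger 24 mm in diameter on top of the housing in place of a lever (its top is 82 mm above the bench). 0 up at rest, 0.012 fully in.
Mind the look-alikes: they are no part of the job. Leave any green look-alike of the part that bears roller alone. What is shaped like the part that bears plunger but brown is not meant.

How it is judged:
By the outcome, as a careful person would: the job done as asked, in the order asked, and still so for the second after the job is handed in, with the robot touching nothing.
It also fails if it takes over 29 s, if anything falls off the work surface, if the arm or the gripper's body presses on something with over 40 N, if the wrist force passes 120 N, or if a joint passes its speed limit or range.

ROBOT

A 6-joint arm with a two-finger parallel gripper is mounted at the origin on a cart in front of the work surface, level with it; the furniture and walls round the work are solid. World frame = base frame: x ahead of the robot, y to its left, z up, the work surface at z = 0. Lengths are in m, angles in rad, forces in N, time in s.
With the tool pointing down it reaches from about 0.425 to 0.95 m from the base axis. Payload 3.5 kg.
Tool frame: the origin (TCP) lies midway between the tips of the shut fingers; the grasp point (between the pads) lies 19 mm behind it; x points along the fingers, y is the direction in which the jaws open and shut, and the axes are right-handed (so a half turn about x gives the same grasp; the last joint's range is limited). The gripper opens to 85 mm and grips with 20 to 120 N. Pads are 22 mm wide; open, the fingers measure 114 mm over their backs; the gripper's body (76 mm by 85 mm) begins 54 mm behind the grasp point. The pads swing forward as they close: fully open they stand 13 mm farther back than shut.
Start: joints at [-1.392, 0.286, 1.577, -0, 1.279, -0.15], TCP at [0.218, -0.639, 0.231] pointing down, gripper open.
Joint ranges: [-2.77, 2.77], [-0.9, 2.22], [0.21, 2.48], [-1.53, 4.67], [0.24, 2.81], [-2.84, 2.84]. Speed limits (rad/s): [2.79, 2.79, 3.14, 3.14, 3.14, 3.14].

INTERFACE

Orientations are given as a unit quaternion [x, y, z, w].
In Python, from plant import ctrl, vision gives the robot as it stands. The module is installed in compiled form; this text tells all that it offers.
- The arm moves only by the tool play_rows, never from a script. Its arguments are lists of equal length, an entry for each row: "claw": the closure in counts, from 0 (fully open) to 255 (shut); "travel": the shift along the tool's x, y, z in m, a list of three; "dr": the turn, a rotation vector about the tool's x, y, z in rad, a list of three. In form: {"claw": [claw, ...], "travel": [[tx, ty, tz], ...], "dr": [[wx, wy, wz], ...]}. A call has 1 to 20 rows; each row is the pose to reach, as a shift and turn from the pose measured when the call began, along the tool's axes at that moment; what a row does not reach only later rows make up. A row lasts 1/10 s, in which the tool goes at most 50 mm and 8.59 degrees, less where a joint would pass 70% of its speed; a pose out of reach is approached as far as the arm can. A call with a gripper value outside its range is refused whole. The fingers move at their own pace and stop on an object; "force" is the grip in N (left out, the last holds). Time passes only in rows, so rows that repeat a pose let the fingers close. It gives the time, the measured TCP pose, the force and the opening at its end, in the units of the state.
- ctrl.get_state(): the state, without advancing time (a new reading comes with each control period).
- vision.read_camera(name): name is "scene" or "top" or "wrist"; returns a dict with "img" (420x560x3 uint8, red, green, blue), "range_z" (420x560 float32, m along the optical axis (not along the pixel's ray), 0 where there is no reading), "K" (3x3 intrinsics, pixels), "world_to_cam" (4x4, takes a point from world to camera coordinates). Camera axes: x right, y up, looking along -z (the intrinsics and any distortion apply to the point x, -y, -z); pixel columns grow to the right and rows downward; lengths in m; the calibration is good to about 2 mm. A picture is of the moment at which its call begins.
- ctrl.sign_off(): hands the job in, once; it reports no verdict.
The state is a dict: "time": time; "qpos": joint angles; "dq": joint speeds; "joint_efforts": joint torques, N m; "eef_pos": TCP position; "tcp_rot": TCP orientation; "contact_force": force on the tool from outside, world axes, zero at the start; "wrist_torque": the same for the moment, N m; "opening": opening from 0.0 (shut) to 1.0 (fully open).
Only numpy, scipy, OpenCV 4.12 (cv2) and the standard library are available. Lean on these libraries where they do the work, as an engineer would, in place of code of your own. Each camera call takes 0.05 s, during which the arm holds its last target.

## Working session

There is one attempt and no reset: what is moved stays moved. The work goes in short steps, Python scripts to look and compute and a tool call to move; the robot and the scene stay as the last step left them, time stands still between calls to the robot, and variables do not carry over. Pictures are saved under pics/ and viewed, and the job is handed in when it is done.

Besides the shell and the picture viewer there is one more tool, called after "Call:" as a command line: name --argument value ..., lists and objects as JSON in quotes. play_rows: Moves the arm, as the interface text tells. Its arguments: {"type":"object","properties":{"claw":{"type":"array","items":{"type":"number"}},"travel":{"type":"array","items":{"type":"array","items":{"type":"number"}}},"dr":{"type":"array","items":{"type":"array","items":{"type":"number"}}},"force":{"type":"number"}},"required":["claw","travel","dr"]}

```bash
mkdir -p pics
cat > h.py <<'E'
import numpy as np,cv2
from plant import ctrl,vision
def px2w(c,u,v,z=None):
    K=c['K'];T=np.linalg.inv(c['world_to_cam'])
    d=c['range_z'][int(v),int(u)]
    r=np.array([(u-K[0,2])/K[0,0],-(v-K[1,2])/K[1,1],-1.])
    if z is None: return T[:3,:3]@(r*d)+T[:3,3]
    w=T[:3,:3]@r; return T[:3,3]+w*(z-T[2,3])/w[2]
E
python3 - <<'E'
from h import *
import pickle
s=ctrl.get_state();print({k:np.round(v,3) for k,v in s.items()})
for n in ['scene','top']:
    c=vision.read_camera(n);pickle.dump(c,open(n+'.pkl','wb'))
    cv2.imwrite(f'pics/{n}.png',cv2.resize(c['img'][:,:,::-1],(800,600),interpolation=cv2.INTER_CUBIC))
E
```

```text
{'time': np.float64(0.0), 'qpos': array([-1.392,  0.287,  1.578, -0.   ,  1.279, -0.15 ]), 'dq': array([-0.001, -0.002,  0.001,  0.001,  0.   ,  0.   ]), 'joint_efforts': array([-2.0000e-03, -4.0598e+01, -2.9263e+01, -0.0000e+00,  6.0000e-03,
       -0.0000e+00]), 'eef_pos': array([ 0.218, -0.638,  0.23 ]), 'tcp_rot': array([-0.698, -0.117,  0.698, -0.115]), 'contact_force': array([-0.49 , -0.1  ,  0.023]), 'wrist_torque': array([-0.018,  0.075, -0.01 ]), 'opening': np.float64(0.996)}
```

View pics/scene.png

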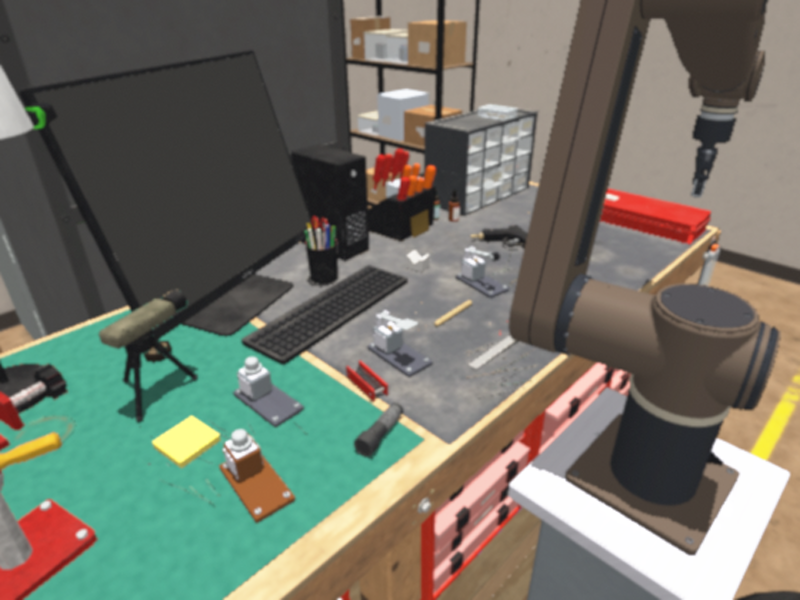

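View pics/top.png

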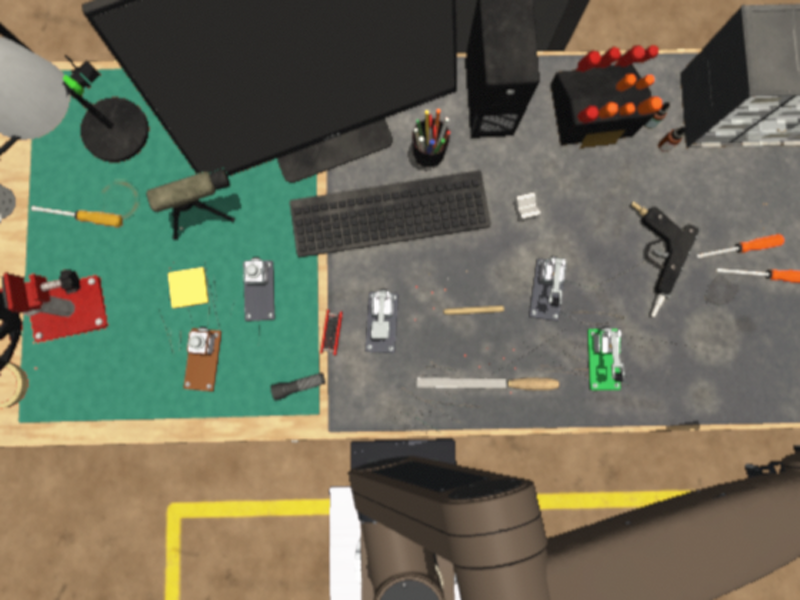

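Candidates in the top view are the dark-base switch at (547,288), the green-base look-alike at (605,357) and the flat plate at (380,320). The two plungers are at (258,290) and, in brown, (202,358). I'll enlarge these to confirm.

Run:
```python
from h import *
import pickle
c=pickle.load(open('top.pkl','rb'));s=pickle.load(open('scene.pkl','rb'))
a=cv2.resize(c['img'][170:280,350:450,::-1],None,fx=5.4,fy=5.4,interpolation=cv2.INTER_CUBIC)
b=cv2.resize(s['img'][165:215,310:370,::-1],(250,208),interpolation=cv2.INTER_CUBIC)
o=np.zeros((594,800,3),np.uint8);o[:a.shape[0],:a.shape[1]]=a;o[:208,545:795]=b
cv2.imwrite('pics/crop.png',o)
```

```text
(no output)
```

View pics/crop.png

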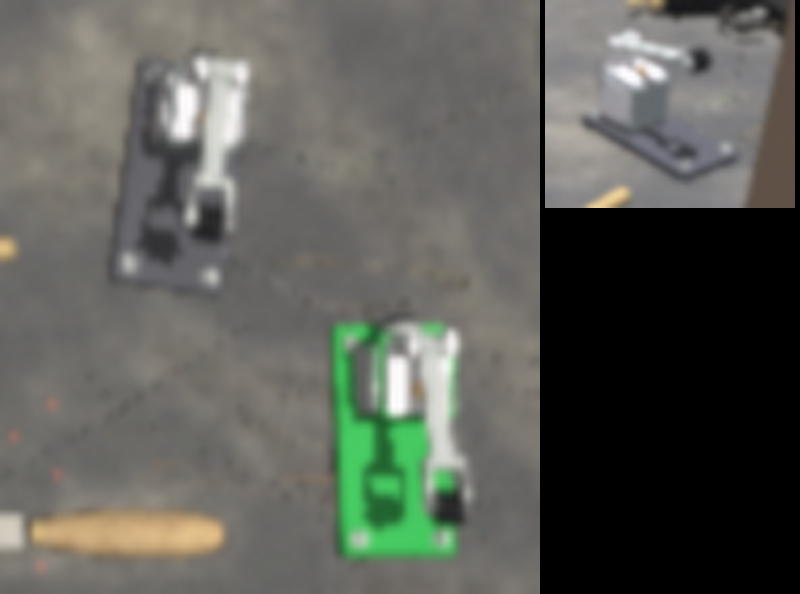

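The crop shows the dark-base switch's black roller at crop (210,215), i.e. image px (389,210), and its hinge bar near crop (222,80), px (391,185). The green one at crop (447,503) is the look-alike. I'll now convert these to positions.

Run:
```python
from h import *
import pickle
c=pickle.load(open('top.pkl','rb'));s=pickle.load(open('scene.pkl','rb'))
print('campos',np.linalg.inv(c['world_to_cam'])[:3,3])
for u,v in [(388,208),(389,210),(389,212),(387,210),(391,210)]: print(u,v,px2w(c,u,v))
print('roller z=.1',px2w(c,388.9,209.8,.1),'hinge',px2w(c,391.1,184.8,.08))
print('green',px2w(c,350+447/5.4,170+503/5.4,.1))
for n,p in dict(bl=(120,283),br=(215,293),tl=(143,62)).items(): print(n,px2w(c,350+p[0]/5.4,170+p[1]/5.4,.01))
# scene view roller: crop (702,60) -> 
u=310+(702-545)/250*60;v=165+60/208*50;print('scene',u,v,px2w(s,u,v),px2w(s,u,v,.093))
```

```text
campos [0.37056647 0.01033231 1.39070968]
388 208 [ 0.53087153 -0.30961566  0.09831541]
389 210 [ 0.52454846 -0.31129412  0.1019402 ]
389 212 [ 0.51916232 -0.31188755  0.09831883]
387 210 [ 0.52486472 -0.30591053  0.10037189]
391 210 [ 0.52445724 -0.31714199  0.10162611]
roller z=.1 [ 0.52536821 -0.31152048  0.1       ] hinge [ 0.60196512 -0.32696969  0.08      ]
green [ 0.36974162 -0.42825598  0.1       ]
bl [ 0.49823731 -0.28053464  0.01      ]
br [ 0.49130936 -0.33439072  0.01      ]
tl [ 0.62581224 -0.30001561  0.01      ]
scene 347.68 179.42307692307693 [ 0.51249916 -0.30664273  0.09670713] [ 0.51677983 -0.31316044  0.093     ]
```

```bash
cat > tgt.py <<'E'
from h import *
from scipy.spatial.transform import Rotation as R
import sys
s=ctrl.get_state();r=R.from_quat(s['tcp_rot']);p=s['eef_pos']
print('t',s['time'],'p',p,'F',s['contact_force'],'op',s['opening']);print(np.round(r.as_matrix(),3))
t=np.array([float(x) for x in sys.argv[1:4]]);print('shift',r.inv().apply(t-p))
yaw=-0.15
X=np.array([0,0,-1.])
for sg in (1,-1):
    y=sg*np.array([-np.sin(yaw),np.cos(yaw),0]);M=np.c_[X,y,np.cross(X,y)]
    print('turn',(r.inv()*R.from_matrix(M)).as_rotvec())
E
python3 tgt.py .523 -.312 .15
```

```text
t 0.1 p [ 0.21791501 -0.6382276   0.23005235] F [0.11559424 0.88043327 0.51375619] op 1.000436471650079
[[-0.     0.323 -0.946]
 [ 0.002 -0.946 -0.323]
 [-1.    -0.002 -0.   ]]
shift [ 0.08063749 -0.21005272 -0.39406234]
turn [-2.66275984e+00 -2.96745060e-03  2.43812600e-04]
turn [4.78831252e-01 1.79615274e-04 2.18610299e-03]
```

Call:
play_rows --claw '[255,255,255,255,255,255,255,255,255,255,255,255,255,255,255,255]' --travel '[[0,-0.015,-0.028],[0,-0.03,-0.056],[0,-0.045,-0.084],[0,-0.06,-0.112],[0,-0.075,-0.141],[0,-0.09,-0.169],[0,-0.105,-0.197],[0,-0.12,-0.225],[0,-0.135,-0.253],[0,-0.15,-0.281],[0,-0.165,-0.31],[0,-0.18,-0.338],[0,-0.195,-0.366],[0.02,-0.21,-0.394],[0.04,-0.21,-0.394],[0.06,-0.21,-0.394]]' --dr '[[0.04,0,0],[0.08,0,0],[0.12,0,0],[0.16,0,0],[0.2,0,0],[0.24,0,0],[0.28,0,0],[0.32,0,0],[0.36,0,0],[0.4,0,0],[0.44,0,0],[0.48,0,0],[0.48,0,0],[0.48,0,0],[0.48,0,0],[0.48,0,0]]'

```text
time: 1.7
eef_pos: [0.5234, -0.3108, 0.1695]
tcp_rot: [-0.705, 0.052, 0.706, 0.053]
contact_force: [0.6, 0.3, -0.1]
opening: -0.003
```

```bash
python3 tgt.py .523 -.312 .11
python3 - <<'E'
from h import *
import pickle
o=np.zeros((600,800,3),np.uint8)
w=vision.read_camera('wrist');s=vision.read_camera('scene');t=vision.read_camera('top')
for n,c in zip('wst',(w,s,t)): pickle.dump(c,open(f'{n}1.pkl','wb'))
o[:300,:400]=cv2.resize(w['img'][:,:,::-1],(400,300))
o[:300,400:]=cv2.resize(s['img'][120:225,290:430,::-1],(400,300))
o[300:,:400]=cv2.resize(t['img'][150:255,320:460,::-1],(400,300))
cv2.imwrite('pics/b.png',o)
E
```

```text
t 1.7 p [ 0.52343295 -0.31081833  0.16949121] F [ 0.57762081  0.28173812 -0.09955858] op -0.0025788810185409356
[[-0.001 -0.148 -0.989]
 [ 0.002 -0.989  0.148]
 [-1.    -0.002  0.001]]
shift [0.05948848 0.00136979 0.00017859]
turn [-3.14056479e+00 -3.61371848e-03  1.95982093e-03]
turn [0.00102517 0.00124807 0.00230132]
```

View pics/b.png

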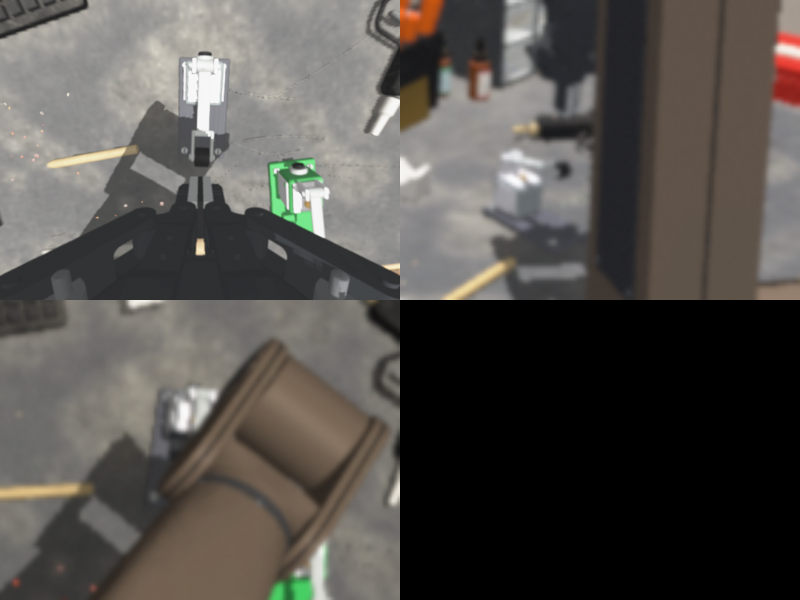

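The wrist view (top left panel) shows the black roller on the dark base at panel (203,155). It lies just ahead of the shut fingertips and in line with them, with the green one off to the right. I'll cross-check its position from the wrist camera.

Run:
```python
from h import *
import pickle
c=pickle.load(open('w1.pkl','rb'))
print(np.linalg.inv(c['world_to_cam'])[:3,3])
cv2.imwrite('pics/wc.png',cv2.resize(c['img'][60:270,200:370,::-1],None,fx=2.8,fy=2.8,interpolation=cv2.INTER_CUBIC))
for v in range(200,236,4): print(v,c['img'][v,284],px2w(c,284,v).round(4))
for u in range(264,304,4): print(u,c['img'][214,u],px2w(c,u,214).round(4))
```

```text
[ 0.58997854 -0.32079896  0.31331163]
200 [78 78 80] [ 0.5149 -0.3123  0.0103]
204 [77 78 80] [ 0.5111 -0.3118  0.011 ]
208 [40 39 40] [ 0.53   -0.3138  0.0945]
212 [40 39 40] [ 0.5288 -0.3136  0.1005]
216 [45 45 45] [ 0.5264 -0.3132  0.1021]
220 [51 51 52] [ 0.5242 -0.3129  0.1042]
224 [47 47 47] [ 0.5215 -0.3125  0.1046]
228 [42 42 43] [ 0.5183 -0.312   0.1037]
232 [45 45 45] [ 0.5145 -0.3115  0.101 ]
264 [79 78 82] [ 0.5039 -0.2908  0.0108]
268 [141 143 141] [ 0.5286 -0.3023  0.0989]
272 [81 82 82] [ 0.5026 -0.2986  0.0105]
276 [42 42 43] [ 0.5286 -0.308   0.1019]
280 [43 43 44] [ 0.5279 -0.3107  0.101 ]
284 [42 42 43] [ 0.5276 -0.3134  0.1011]
288 [42 42 43] [ 0.5273 -0.3162  0.1015]
292 [48 48 48] [ 0.5267 -0.3189  0.1011]
296 [154 156 153] [ 0.5255 -0.3216  0.0982]
300 [92 93 94] [ 0.4989 -0.3258  0.0118]
```

View pics/wc.png

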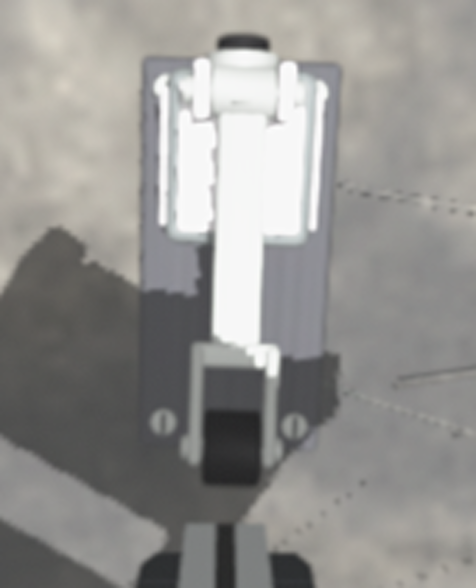

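The wrist camera puts the roller centre at about (0.5225, −0.3125) with its top at z 0.104. That agrees with the top view and with the 93 + 10 mm given. I'll go down until contact.

Call:
play_rows --claw '[255,255,255,255,255,255,255,255]' --travel '[[0.02,0.0017,0.001],[0.04,0.0017,0.001],[0.055,0.0017,0.001],[0.062,0.0017,0.001],[0.067,0.0017,0.001],[0.072,0.0017,0.001],[0.076,0.0017,0.001],[0.08,0.0017,0.001]]' --dr '[[0,0,0],[0,0,0],[0,0,0],[0,0,0],[0,0,0],[0,0,0],[0,0,0],[0,0,0]]'

```text
time: 2.65
eef_pos: [0.5206, -0.3127, 0.0895]
tcp_rot: [-0.704, 0.052, 0.706, 0.055]
contact_force: [-2.9, -0.0, 4.8]
opening: -0.002
```

```bash
python3 tgt.py .5225 -.3125 .067
```

```text
t 2.65 p [ 0.52056522 -0.31274664  0.08947366] F [-2.87648502 -0.03653487  4.76847024] op -0.0019134687181568452
[[-0.004 -0.15  -0.989]
 [ 0.004 -0.989  0.15 ]
 [-1.    -0.003  0.004]]
shift [ 0.02246743 -0.00045937 -0.00196802]
turn [ 3.14088998  0.00523831 -0.00644142]
turn [-0.0006917   0.00410164  0.00333555]
```

Contact is good: 4.8 N after about 13.5 mm of press, as the spring data predict. I'll carry on toward the stop.

Call:
play_rows --claw '[255,255,255,255,255]' --travel '[[0.005,0,-0.001],[0.01,0,-0.001],[0.015,0,-0.001],[0.018,0,-0.001],[0.02,0,-0.001]]' --dr '[[0,0,0],[0,0,0],[0,0,0],[0,0,0],[0,0,0]]'

```text
time: 3.15
eef_pos: [0.5216, -0.3133, 0.0705]
tcp_rot: [-0.704, 0.052, 0.706, 0.054]
contact_force: [-4.8, 1.4, 7.2]
opening: 0.003
```

Call:
play_rows --claw '[255,255,255,255]' --travel '[[0.002,0,0],[0.004,0,0],[0.005,0,0],[0.005,0,0]]' --dr '[[0,0,0],[0,0,0],[0,0,0],[0,0,0]]'

```text
time: 3.55
eef_pos: [0.5219, -0.3134, 0.067]
tcp_rot: [-0.704, 0.052, 0.706, 0.054]
contact_force: [-4.5, 2.2, 7.9]
opening: 0.0
```

Height and force have both reached the stop values. A small extra push should make the force rise clearly if the lever really is on its stop.

Call:
play_rows --claw '[255,255,255,255]' --travel '[[0.002,0,0],[0.003,0,0],[0.003,0,0],[0.003,0,0]]' --dr '[[0,0,0],[0,0,0],[0,0,0],[0,0,0]]'

```text
time: 3.95
eef_pos: [0.5219, -0.3134, 0.0667]
tcp_rot: [-0.703, 0.052, 0.707, 0.054]
contact_force: [-8.4, 3.8, 13.7]
opening: 0.001
```

The force rose to 13.7 N while z stayed at 0.067, so the lever is on its stop. I'll hold there.

Call:
play_rows --claw '[255,255,255,255,255,255,255,255,255,255]' --travel '[[0.004,0,0],[0.004,0,0],[0.004,0,0],[0.004,0,0],[0.004,0,0],[0.004,0,0],[0.004,0,0],[0.004,0,0],[0.004,0,0],[0.004,0,0]]' --dr '[[0,0,0],[0,0,0],[0,0,0],[0,0,0],[0,0,0],[0,0,0],[0,0,0],[0,0,0],[0,0,0],[0,0,0]]'

```text
time: 4.95
eef_pos: [0.522, -0.3135, 0.0664]
tcp_rot: [-0.703, 0.051, 0.707, 0.054]
contact_force: [-9.0, 5.0, 18.0]
opening: 0.002
```

Run:
```python
from h import *
w=vision.read_camera('wrist')
cv2.imwrite('pics/hold.png',cv2.resize(w['img'][60:270,200:370,::-1],None,fx=2.8,fy=2.8,interpolation=cv2.INTER_CUBIC))
```

```text
(no output)
```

View pics/hold.png

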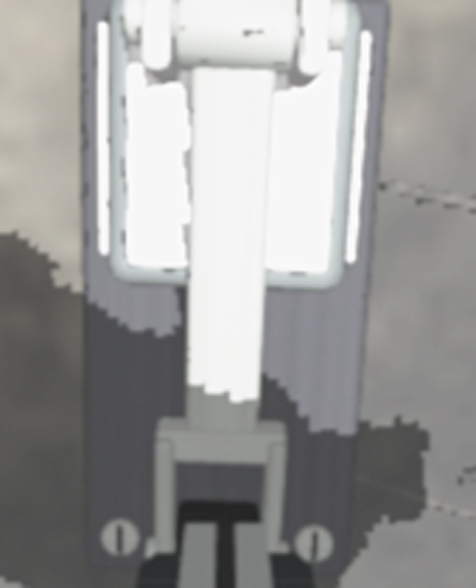

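The fingertips (about (220,530) in this crop) sit on the roller between the fork arms, with the lever down on its stop. Next I'll lift straight up and clear.

Call:
play_rows --claw '[255,255,255,255,255,255,255,255,255,255,255,255]' --travel '[[-0.005,0,0],[-0.012,0,0],[-0.02,0,0],[-0.028,0,0],[-0.036,0,0],[-0.045,0,0],[-0.055,0,0],[-0.07,0,0],[-0.09,0,0],[-0.103,0,0],[-0.103,0,0],[-0.103,0,0]]' --dr '[[0,0,0],[0,0,0],[0,0,0],[0,0,0],[0,0,0],[0,0,0],[0,0,0],[0,0,0],[0,0,0],[0,0,0],[0,0,0],[0,0,0]]'

```text
time: 6.2
eef_pos: [0.5225, -0.3139, 0.1695]
tcp_rot: [-0.703, 0.051, 0.707, 0.054]
contact_force: [1.3, 1.0, 0.3]
opening: 0.005
```

Run:
```python
from h import *
s=ctrl.get_state();print(s['time'],s['eef_pos'],s['contact_force'])
c=vision.read_camera('wrist')
for v in range(208,236,4): print(v,c['img'][v,284],px2w(c,284,v).round(4))
cv2.imwrite('pics/end.png',cv2.resize(c['img'][60:270,200:370,::-1],None,fx=2.8,fy=2.8,interpolation=cv2.INTER_CUBIC))
```

```text
6.2 [ 0.52252044 -0.31391357  0.16950283] [1.25448666 0.98325237 0.32082814]
208 [38 38 38] [ 0.5299 -0.317   0.0987]
212 [41 41 42] [ 0.5276 -0.3166  0.1008]
216 [45 44 45] [ 0.5252 -0.3162  0.1024]
220 [52 52 53] [ 0.5227 -0.3159  0.1035]
224 [49 49 49] [ 0.5202 -0.3155  0.1045]
228 [42 42 42] [ 0.5167 -0.315   0.1027]
232 [41 40 40] [ 0.5134 -0.3145  0.1017]
```

View pics/end.png

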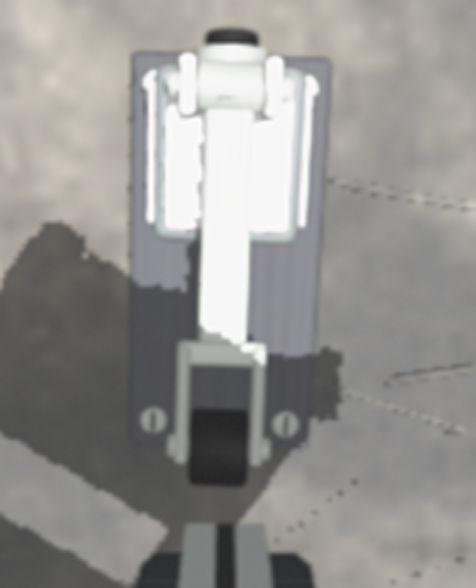

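The roller (crop (217,447)) is back up with its top at z 0.104, as before the press. The gripper is about 65 mm clear, so I'm handing in.

```bash
python3 -c "
from plant import ctrl
print(ctrl.sign_off())"
```

```text
the job is handed in; nothing more can be done
None
```

I pressed the roller switch's lever (dark base, not the green look-alike) down to its stop with the shut fingers, held it for over a second, lifted clear and handed the job in at about 6.3 s.

- **On the stop:** the fingertips stopped at z 0.067 m, which matches the roller top at its stop. Pushing further raised the vertical force from 8 N to 18 N with only 0.6 mm more movement. There was also up to about 10 N sideways, from friction; the total stayed well below the wrist limit.
- **Sprung back:** the roller top was at z 0.104 m afterwards, the same as before the press, with the gripper about 65 mm above it and only sensor noise on the force reading.
- **Other switches:** the arm never went near the flat-lever or plunger switches, but I did not take another picture of them afterwards. No check failed.

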